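# Refit the amplitude knob of an ultrasonic welder's control box

### The job

Pick up the loose black knob from the red foam board and fit it on the bare D-shaft of the orange control box: turn it lightly on the shaft until the flats line up, then push it down gently until it snaps and sits fully home. Leave the dial turned all the way down to its zero stop, pointer at the red zero mark, and let go. Do not force the shaft, keep off the green start button, and leave the spanner and the black adapter lying where they are.

Things in the scene. Friction and masses are not known exactly. Their poses are not given: they have to be found in the camera images.
- knob: Loose round black knob, 46 mm across, 34 mm tall, about 70 g, standing bore down on the foam board; it can be gripped at any angle. Origin: centre of its underside; z: up through its top; x: the way the red pointer line on its top (and white line down its side) points.
- pointer_tip (a point): Outer end of the red pointer line on the knob's top: 20 mm from the knob's axis, 34 mm above its underside.
- bore (a point): Mouth of the knob's D-shaped bore, on its axis, 6 mm above the underside at the bottom of a recess 24 mm wide. The bore is 13 mm across and 18 mm deep with a bevel (2 mm; 1 mm at the flat); its flat, 2.4 mm from the axis, is on the pointer's side. A snap lip is on the other side.
- control_box: Orange control box with a white panel on top, 170 (x) by 210 (y) by 80 mm high, fixed. Origin: centre of its underside; z up, -x is the operator's side. On the panel: bare shaft at x -30, y +40 mm; green start button at x -30, y -62 mm (44 mm wide with its collar, 22 mm high); pilot lamps 5 mm high at x +50, y -35 and -70 mm; flat display behind the shaft.
- shaft_tip (a point): Centre of the top of the upright D-shaft, 25.5 mm above the panel: 12 mm across, one flat 2 mm from its axis. It fits the bore flat to flat only, within 0.5 mm and 0.1 to 0.2 rad. Its angle is not measured (this point is fixed): the flat starts 0.4 to 2.0 rad clockwise, from above, of the zero point. It is damaged by over 40 N, all its contacts added (a push of some 20 N).
- seat (a point): Where the fully home knob's origin lies: on the shaft's axis, 24 mm below its tip. Axes as the box. A spring ball in the shaft's round side is felt from about 10 mm before home, resists with 6 to 12 N, and is passed 4 mm before home; then the knob snaps down. The shaft turns stiffly (0.03 N m); a knob pressed on it with under 6 N does not turn it.
- zero_point (a point): Where pointer_tip lies when the knob is home and turned anticlockwise (seen from above) against the zero stop: 20 mm from the shaft's axis, towards the red zero mark on the panel, 150 degrees anticlockwise from the box's x axis. A home knob's pointer is over the shaft's flat.
- start_button (a joint): Travel of the green start button, m: 0 released, 0.005 fully pressed.
- foam_board: Red foam assembly board, 300 (x) by 270 (y) by 20 mm thick, fixed to the bench. Origin: centre of its underside. The knob, the adapter and the spanner lie on it.
- adapter: Black plastic adapter shell, 50 (x) by 62 (y) by 26 mm, loose on the foam board. Origin: centre of its underside.
- spanner: Steel spanner 160 mm long, lying loose on the foam board. Origin: on its underside, x along its length.
There are look-alikes about, which are no part of the job. What is shaped like the knob but blue is not meant.

How it is judged:
By the outcome, as a careful person would: the job done as asked, in the order asked, and still so for the second after the job is handed in, with the robot touching nothing.
It also fails if it takes over 72 s, if anything falls off the work surface, if the arm or the gripper's body presses on something with over 40 N, if the wrist force passes 120 N, or if a joint passes its speed limit or range.

### The arm

A 6-joint arm with a two-finger parallel gripper is mounted at the origin on the work surface. World frame = base frame: x ahead of the robot, y to its left, z up, the work surface at z = 0. Lengths are in mm, angles in rad, forces in N, time in s.
With the tool pointing down it reaches from about 275 to 825 mm from the base axis. Payload 5.2 kg.
Tool frame: the origin (TCP) lies at the very end of the fingers, on their centre line; the grasp point (between the pads) lies 19 mm behind it; z points along the fingers, y is the line along which they close (so a half turn about z gives the same grasp; the last joint's range is limited). The gripper opens to 93 mm and grips with 3 to 60 N. Pads are 15 mm wide; open, the fingers measure 128 mm over their backs; the gripper's body (75 mm by 188 mm) begins 65 mm behind the grasp point.
Start: joints at [-1.412, 0.259, 1.535, -0, 1.348, -0.203], TCP at [194.698, -514.391, 218.653] pointing down, gripper open.
Joint ranges: [-3.14, 3.14], [-0.91, 2.08], [0.19, 2.58], [-1.22, 4.36], [0.22, 2.71], [-3.12, 3.12]. Speed limits (rad/s): [2.57, 2.57, 3.14, 3.14, 3.14, 3.14].

### API

Orientations are given as [roll, pitch, yaw] about the fixed x, y, z axes, in that order (R = Rz(yaw) Ry(pitch) Rx(roll)).
In Python, from bench import robot gives the robot as it stands. The module is installed in compiled form; this text tells all that it offers. Calls block until the motion is done:
- robot.move_ptp(position, orientation): joint-space move of the TCP to a pose.
- robot.move_linear(position, ori=None, speed=150, f_stop=None): straight line of the TCP; ori=None keeps the orientation; speed is the mean speed in mm/s. With f_stop (N) it stops when the force on the tool has changed by that much, and returns True; else False.
- robot.move_j(angles): joint-space move.
- robot.move_gripper(opening): opening from 0.0 (shut) to 1.0 (fully open); the grip force is fixed at half the most; returns when the fingers have stopped.
- robot.sleep(seconds).
- robot.inverse_kinematics(position, orientation): joint angles nearest the present ones, or None.
- robot.get_image(name): name is "scene" or "top" or "wrist"; returns a dict with "img" (400x640x3 uint8, blue, green, red), "fovy" (degrees; the focal length in pixels is half the picture's height over the tangent of half this angle, whatever the lens; pixels are square), "cx", "cy" (the principal point, pixels), "k1" (the pictures are not rectified: a ray, as slopes to the right and down, at radius r is drawn at 1 + k1 r^2 times it, then the intrinsics apply), "eye" and "orientation" of the camera in the world. Camera axes: x right, y down, z forward; pixel columns grow to the right and rows downward; lengths in mm; the calibration is good to about 2 mm. A picture is of the moment at which its call begins. There is no depth.
A pose or a line that the arm cannot do raises robot.MotionError and nothing moves.
- robot.hand_in(): hands the job in; it is judged then, once.
Readings, each from a call of its own:
- robot.current_t(): time.
- robot.current_qpos(): joint angles.
- robot.current_joint_vel(): joint speeds.
- robot.current_joint_efforts(): joint torques, N m.
- robot.current_tcp_pos(): TCP position.
- robot.current_eef_rot(): TCP orientation.
- robot.current_contact_force(): force on the tool from outside, world axes, zero at the start.
- robot.current_ft_torque(): the same for the moment, N m.
- robot.current_gripper_width(): opening from 0.0 (shut) to 1.0 (fully open).
- robot.current_finger_force(): force on a finger pad.
Only numpy, scipy, OpenCV 4.12 (cv2) and the standard library are available. Lean on these libraries where they do the work, as an engineer would, in place of code of your own. Each camera call takes 0.05 s, during which the arm holds its last target. There are 200 camera calls.

## Working session

There is one attempt and no reset: what is moved stays moved. The work goes in short steps, each a Python script; the robot and the scene stay as the last script left them, time stands still between calls to the robot, and variables do not carry over. Pictures are saved under pics/ and viewed, at most 10 in all, crops included, and the job is handed in when it is done.

```bash
mkdir -p pics; cat > h.py <<'E'
import numpy as np, cv2
from bench import robot
from scipy.spatial.transform import Rotation as R
def Rm(c):
    o=np.array(c["orientation"],float)
    return o if o.shape==(3,3) else R.from_euler('xyz',o).as_matrix()
def K(c):
    f=200/np.tan(np.radians(c["fovy"])/2)
    return np.array([[f,0,c["cx"]],[0,f,c["cy"]],[0,0,1.]])
def ray(c,u,v):
    p=cv2.undistortPoints(np.array([[[u,v]]],float),K(c),np.array([c["k1"],0,0,0,0.]),)[0,0]
    # model: drawn = (1+k1 r^2)*ray, same as OpenCV k1
    return np.array(c["eye"],float),Rm(c)@np.array([p[0],p[1],1])
def onz(c,u,v,z):
    e,d=ray(c,u,v); return e+d*(z-e[2])/d[2]
def proj(c,P):
    q=Rm(c).T@(np.array(P,float)-np.array(c["eye"]))
    return cv2.projectPoints(q.reshape(1,1,3),np.zeros(3),np.zeros(3),K(c),np.array([c["k1"],0,0,0,0.]))[0][0,0]
def tri(obs):
    A=np.zeros((3,3));b=np.zeros(3)
    for c,u,v in obs:
        e,d=ray(c,u,v);d=d/np.linalg.norm(d);M=np.eye(3)-np.outer(d,d);A+=M;b+=M@e
    return np.linalg.solve(A,b)
def shot(name,fn):
    c=robot.get_image(name); cv2.imwrite(f'pics/{fn}.png',c["img"]); np.save(f'pics/{fn}.npy',c,allow_pickle=True); return c
def load(fn): return np.load(f'pics/{fn}.npy',allow_pickle=True).item()
E
python3 - <<'E'
from h import *
for n in("scene","top","wrist"):
    c=shot(n,n+"0"); print(n,{k:v for k,v in c.items() if k!="img"})
print(robot.current_eef_rot(),robot.current_t())
a=np.vstack([load("top0")["img"],load("scene0")["img"]]); cv2.imwrite('pics/a.png',cv2.resize(a,(480,600),interpolation=cv2.INTER_AREA))
E
```

```text
scene {'fovy': 44.787175439427706, 'cx': 318.94777555820673, 'cy': 202.37408106903928, 'k1': -0.04549540689330763, 'eye': array([931.15623919, 456.33675288, 785.84602895]), 'orientation': array([-2.42588685,  0.01007166,  2.49669341])}
top {'fovy': 51.42126186816372, 'cx': 324.92283762614625, 'cy': 210.80164435211873, 'k1': 0.020778813297087622, 'eye': array([ 520.34460006,  -33.64107639, 1031.08403087]), 'orientation': array([-3.09884285, -0.00648859, -1.56033875])}
wrist {'fovy': 70.90149498632576, 'cx': 317.78221321259304, 'cy': 198.5139630966105, 'k1': -0.032076363278876766, 'eye': array([ 272.68016562, -484.61726703,  383.66315624]), 'orientation': array([ 2.84353872e+00,  1.29653886e-03, -1.20938302e+00])}
[-3.14018090e+00 -2.42273815e-04  3.61814774e-01] 0.15
```

View pics/top0.png

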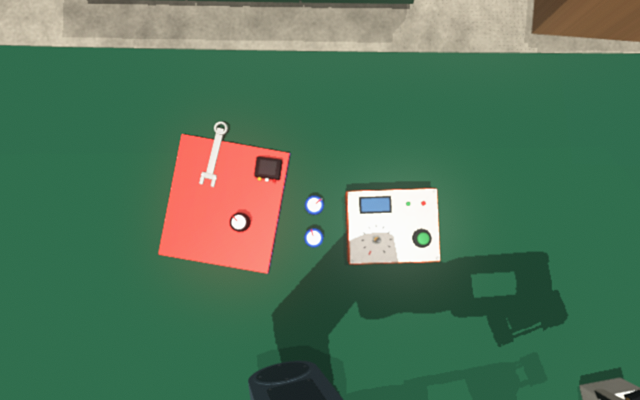

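View pics/scene0.png

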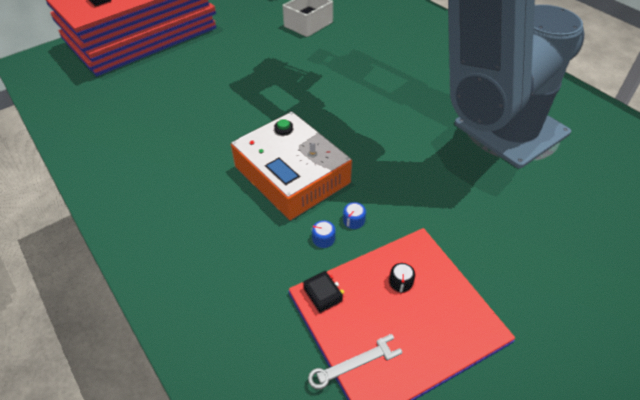

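The top view shows the knob at about (239,222) and the shaft at (376,240). In the scene view they are at (403,270) and (312,148). Two blue decoys stand between them. I'll compute coarse positions, then take close views with the wrist camera.

```bash
python3 - <<'E'
from h import *
t,s=load("top0"),load("scene0")
k=tri([(t,239,221),(s,403,270)]); sh=tri([(t,377,238),(s,312,144)])
print("knob top",k,"shaft tip",sh)
for p in [(347,190),(437,188),(440,263),(349,263)]: print(onz(t,*p,80))
w=load("wrist0"); 
# camera position in tool frame
T=R.from_euler('xyz',robot.current_eef_rot()).as_matrix()
print(T.T@(w["eye"]-np.array(robot.current_tcp_pos())), T.T@Rm(w)[:,2])
E
```

```text
knob top [534.79657744 162.35996986  57.39481789] shaft tip [ 499.80902906 -154.33833332  110.1539722 ]
[609.46475663 -89.60278063  80.        ]
[ 616.29141985 -296.34527971   80.        ]
[ 444.82693765 -302.92233393   80.        ]
[442.58903633 -95.51525692  80.        ]
[ 8.34292167e+01 -5.60722151e-02 -1.65643399e+02] [-2.93891566e-01 -7.86125187e-06  9.55838766e-01]
```

```bash
python3 - <<'E'
from h import *
sh=np.array([500,-154,105.])
for fn,p,y in[("s1",(500,-154,205),1.57),("s2",(500,-154,205),-0.6),("s3",(420,-154,125),0)]:
    robot.move_ptp(list(p),[np.pi,0,y]); c=shot("wrist",fn); print(fn,proj(c,sh),robot.current_t())
ims=[]
for fn in("s1","s2","s3"):
    c=load(fn);u,v=proj(c,sh).astype(int); 
    p=cv2.copyMakeBorder(c["img"],60,60,60,60,cv2.BORDER_CONSTANT)[v:v+120,u:u+120]
    print(fn,"origin",u-60,v-60); ims.append(cv2.resize(p,(480,480)[:2] if 0 else (264,264),interpolation=cv2.INTER_CUBIC))
big=cv2.resize(load("s3")["img"][:, :],(448,280))
w=np.hstack(ims); b=np.zeros((280,w.shape[1],3),np.uint8)
b[:,:448]=big; b[:,448:792]=cv2.resize(load("s1")["img"],(448,280))[:,:344]
cv2.imwrite("pics/b.png",np.vstack([w,b]))
E
```

```text
s1 [316.80040751 198.364288  ] 1.925
s2 [318.59821987 199.75948936] 3.85
s3 [317.18680312 119.37115013] 4.6
s1 origin 256 138
s2 origin 258 139
s3 origin 257 59
```

View pics/b.png

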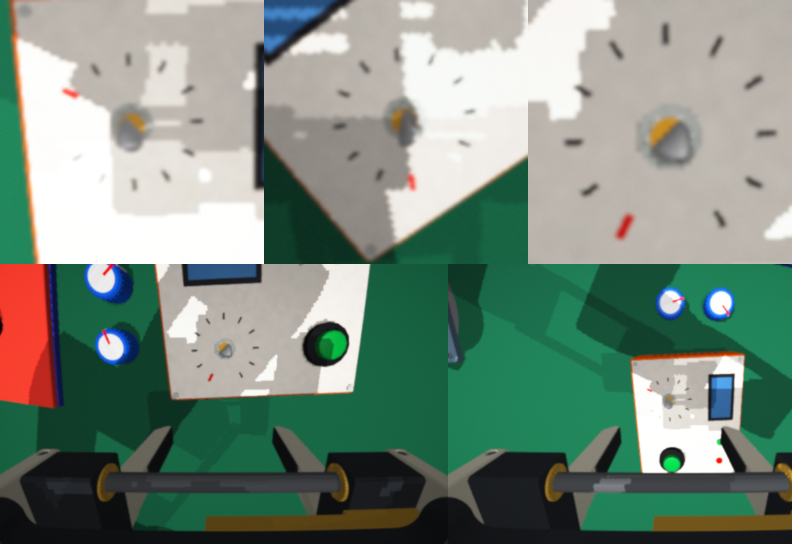

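The flat (orange-brown face) points up and to the left in s3. That puts it at roughly 0.5–0.7 rad in world. I'll zoom in for accuracy.

```bash
python3 - <<'E'
from h import *
ims=[]
for fn in("s1","s2","s3"):
    c=load(fn);u,v=proj(c,[500,-154,105]).astype(int); 
    p=c["img"][v-14:v+18,u-14:u+18]; print(fn,"origin",u-14,v-14)
    p=cv2.resize(p,(256,256),interpolation=cv2.INTER_NEAREST); ims.append(p)
cv2.imwrite("pics/c.png",np.hstack(ims))
# ticks in s3: dark & red blobs around
c=load("s3")
h=cv2.cvtColor(c["img"],cv2.COLOR_BGR2HSV)
m=((h[...,2]<100)|((h[...,1]>150)&((h[...,0]<8)|(h[...,0]>172)))).astype(np.uint8)
n,l,st,ce=cv2.connectedComponentsWithStats(m)
pts=[]
for i in range(1,n):
    if 4<st[i,4]<60 and abs(ce[i]-[317,119]).max()<60:
        P=onz(c,*ce[i],80); pts.append(P[:2]); print(ce[i].round(1),st[i,4],P[:2].round(1))
pts=np.array(pts); A=np.c_[2*pts,np.ones(len(pts))]; x=np.linalg.lstsq(A,(pts**2).sum(1),rcond=None)[0]; print(x[:2],np.hypot(*(pts-x[:2]).T).round(1))
E
```

```text
s1 origin 302 184
s2 origin 304 185
s3 origin 303 105
[319.  74.] 7 [ 530.1 -155.3]
[342.3  79.3] 9 [ 526.6 -171.7]
[296.7  81.7] 7 [ 525.1 -139.7]
[359.2  96. ] 6 [ 515.5 -183.9]
[365. 119.] 5 [ 499.7 -188.7]
[277.3 123.5] 11 [ 496.7 -124.8]
[358.9 141.6] 9 [ 483.5 -184.9]
[284.4 145.2] 5 [ 480.9 -129.5]
[300.5 161.5] 28 [ 468.7 -141.2]
[344.2 158.6] 5 [ 470.8 -174.3]
[ 497.82987233 -156.65399458] [32.3 32.5 32.1 32.5 32.1 31.9 31.7 32.  33.  32.3]
```

View pics/c.png

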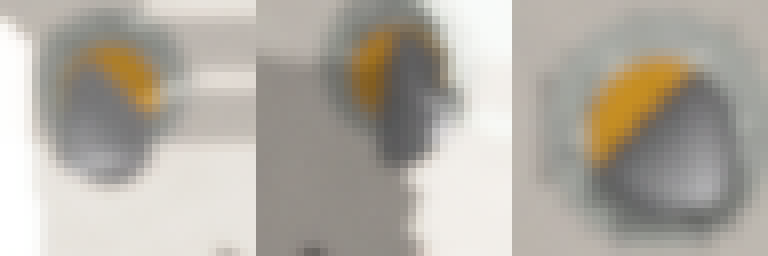

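```bash
python3 - <<'E'
from h import *
S={"s1":(314.9,200.4),"s2":(322.1,198.9),"s3":(321,122.9)}
print("tip",tri([(load(k),*v) for k,v in S.items()]),[onz(load(k),*v,105.5)[:2].round(1) for k,v in S.items()])
kn=np.array([535,162,54.])
for fn,p,y in[("k1",(452,162,120),0),("k2",(535,162,150),1.57),("k3",(535,162,150),-0.5)]:
    robot.move_ptp(list(p),[np.pi,0,y]); c=shot("wrist",fn)
ims=[]
for fn in("k1","k2","k3"):
    c=load(fn);u,v=proj(c,kn).astype(int); p=c["img"][v-60:v+60,u-60:u+60]; print(fn,"origin",u-60,v-60)
    h=cv2.cvtColor(p,cv2.COLOR_BGR2HSV)
    white=((h[...,1]<60)&(h[...,2]>120)).astype(np.uint8); red=((h[...,1]>120)&((h[...,0]<8)|(h[...,0]>172))&(h[...,2]>100)).astype(np.uint8)
    black=(h[...,2]<90).astype(np.uint8)
    n,l,st,ce=cv2.connectedComponentsWithStats(white); i=1+np.argmax(st[1:,4]); 
    cnt=max(cv2.findContours((l==i).astype(np.uint8),0,2)[0],key=cv2.contourArea); (a,b),(w,hh),ang=cv2.fitEllipse(cv2.convexHull(cnt))
    hull=np.zeros_like(white); cv2.fillPoly(hull,[cv2.convexHull(cnt)],1)
    ry,rx=np.nonzero(cv2.dilate(hull,np.ones((3,3)))&red)
    cen=(a+u-60,b+v-60); rc=(rx.mean()+u-60,ry.mean()+v-60)
    C=onz(c,*cen,54);D=onz(c,*rc,54)
    print(fn,"white",np.round(cen,1),round(w,1),round(hh,1),"nred",len(rx),C.round(1),"dir",np.arctan2(*(D-C)[[1,0]]),np.linalg.norm(D-C))
    np.save(f"pics/{fn}_c.npy",cen)
    ims.append(cv2.resize(p,(264,264),interpolation=cv2.INTER_NEAREST))
print("knob top",tri([(load(k),*np.load(f"pics/{k}_c.npy")) for k in("k1","k2","k3")]),robot.current_t())
cv2.imwrite("pics/d.png",np.hstack(ims))
E
```

```text
tip [ 497.95035792 -156.77877972  102.33524231] [array([ 498.1, -155.9]), array([ 498.9, -157.4]), array([ 497.8, -156.4])]
k1 origin 257 53
k1 white [315.  111.8] 41.0 43.1 nred 66 [536.3 163.9  54. ] dir 0.8082216586512703 11.377747586373095
k2 origin 256 140
k2 white [318.  197.8] 30.7 32.6 nred 40 [536.2 164.3  54. ] dir 0.7655756026236613 11.200407770065164
k3 origin 258 140
k3 white [315.7 200.9] 31.4 33.1 nred 46 [536.5 164.5  54. ] dir 0.7989157811877171 11.27137934734345
knob top [536.32580583 164.25045737  53.95718272] 9.175
```

View pics/d.png

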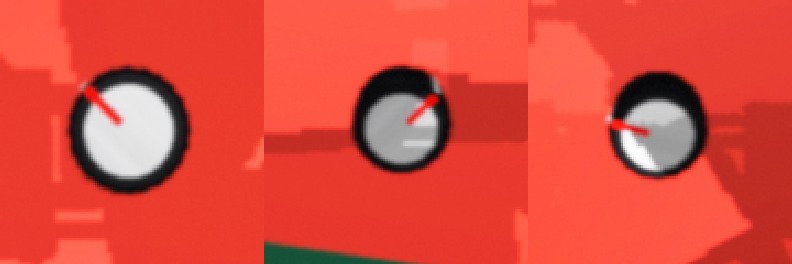

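The knob is at (536.3, 164.2), top at z = 54, pointer at 0.79 rad. The shaft is at (498, -156.6) with its flat at about 0.78 rad, so they nearly line up already. I'll grasp at yaw 0.

```bash
python3 - <<'E'
from h import *
o=[np.pi,0,0]
robot.move_ptp([536.3,164.2,110],o)
robot.move_linear([536.3,164.2,28],speed=80,f_stop=8)
robot.move_gripper(0.0)
print(robot.current_gripper_width()*93,robot.current_finger_force(),robot.current_tcp_pos(),robot.current_contact_force())
robot.move_linear([536.3,164.2,180],speed=120)
print(robot.current_gripper_width()*93,robot.current_contact_force())
robot.move_ptp([498,-156.6,180],o)
robot.move_linear([498,-156.6,125],speed=80)
c=shot("wrist","h1"); robot.sleep(.3)
print(robot.current_tcp_pos(),robot.current_contact_force(),robot.current_t())
C=np.array(robot.current_tcp_pos())+[0,0,26]; u,v=proj(c,C); print(u,v)
u,v=int(u),int(v); cv2.imwrite("pics/e.png",cv2.resize(c["img"][v-60:v+60,u-80:u+80],(640,480),interpolation=cv2.INTER_NEAREST))
E
```

```text
45.73762211345432 30.000029951334 [536.29859277 164.17458187  28.01147691] [-0.34433858 -0.1345364   0.36413543]
45.85733841916399 [-0.05132285  0.4163957  -0.47316645]
[ 498.14925476 -156.74314291  125.33394692] [-0.1076803   0.3340786  -1.34568133] 15.525
318.5719711482592 267.30725975303426
```

View pics/e.png

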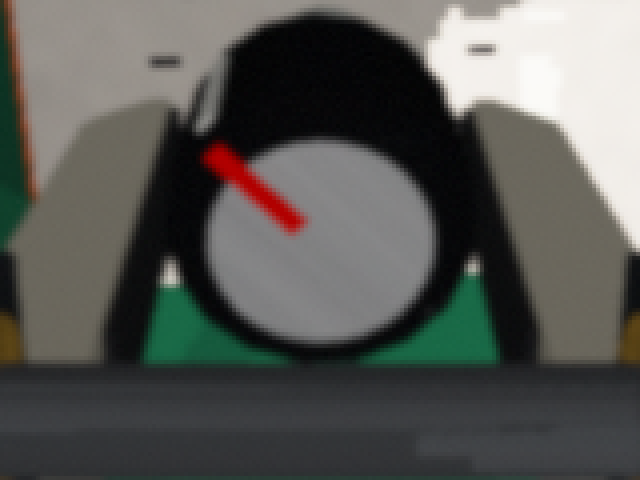

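The knob is held centrally, with its pointer at about 45° (disc centre within 0.5 px of the prediction). I'll descend lightly.

```bash
cat >> h.py <<'E'
def st(m=""):
    print(m,"tcp",np.round(robot.current_tcp_pos(),2),"yaw %.3f"%robot.current_eef_rot()[2],"F",np.round(robot.current_contact_force(),1),"T",np.round(robot.current_ft_torque(),3),"t %.1f"%robot.current_t())
E
python3 - <<'E'
from h import *
st()
r=robot.move_linear([498,-156.6,100.5],speed=12,f_stop=3.5); robot.sleep(.1); st(r)
E
```

```text
tcp [ 498.15 -156.74  125.33] yaw -0.000 F [-0.1  0.3 -1.3] T [ 0.052  0.02  -0.019] t 15.5
False tcp [ 498.17 -156.74  100.61] yaw -0.000 F [ 1.4 -1.3 -0.7] T [-0.182 -0.199 -0.019] t 17.8
```

The knob slipped over the D without resistance: it is about 7 mm engaged with only small side forces. I'll ease it sideways a little and push through the snap.

```bash
python3 - <<'E'
from h import *
robot.move_linear([498.3,-156.9,100.5],speed=5); robot.sleep(.1); st("ease")
r=robot.move_linear([498.3,-156.9,93],speed=8,f_stop=15); st(r)
if not r:
    r=robot.move_linear([498.3,-156.9,89.2],speed=8,f_stop=12); st(r)
robot.sleep(.2); st()
E
```

```text
ease tcp [ 498.2  -156.78  100.43] yaw 0.000 F [ 0.1 -0.7 -0.1] T [-0.098 -0.125  0.003] t 18.2
False tcp [ 498.04 -157.04   92.63] yaw 0.000 F [-0.9 -4.  -3.4] T [-0.555  0.199  0.009] t 19.2
False tcp [ 498.44 -156.68   89.44] yaw 0.000 F [-2.6 -1.6  2.3] T [-0.2    0.288  0.023] t 19.9
 tcp [ 498.46 -156.69   89.43] yaw 0.000 F [-1.9 -0.6  3.1] T [-0.119  0.32  -0.003] t 20.1
```

```bash
python3 - <<'E'
from h import *
r=robot.move_linear([498.3,-156.9,88.8],speed=4,f_stop=7); st(r)
robot.move_linear([498.2,-156.8,89.5],speed=4); robot.sleep(.1); st("relax")
for y in (.2,.5,.9,1.3):
    r=robot.move_linear([498.2,-156.8,89.5],[np.pi,0,y],speed=10,f_stop=12); st(r)
    if r: break
E
```

```text
False tcp [ 498.48 -156.74   89.37] yaw 0.000 F [-3.2  0.3  6.4] T [ 0.037  0.485 -0.01 ] t 20.3
relax tcp [ 498.37 -156.73   89.44] yaw -0.000 F [-0.5  0.3  0.6] T [-0.072  0.018 -0.013] t 20.8
False tcp [ 498.59 -156.5    89.45] yaw 0.197 F [1.9 0.8 0.1] T [ 0.201 -0.263  0.041] t 21.1
False tcp [ 498.3  -156.18   89.46] yaw 0.495 F [1.3 4.4 0.2] T [ 0.724 -0.277 -0.029] t 21.6
False tcp [ 497.78 -155.89   89.42] yaw 0.897 F [0.2 5.8 3.1] T [ 0.842 -0.101 -0.044] t 22.1
False tcp [ 497.24 -155.83   89.42] yaw 1.297 F [-1.8  4.8  3.5] T [ 0.855  0.186 -0.014] t 22.6
```

```bash
python3 - <<'E'
from h import *
p=np.array(robot.current_tcp_pos())+np.array([-.1,.4,0]); p[2]=89.5
robot.move_linear(list(p),speed=4); robot.sleep(.1); st("ease")
t0=robot.current_ft_torque()[2]
for y in (1.45,1.6,1.68,1.74,1.8,1.84,1.88,1.92,1.96,2.0):
    r=robot.move_linear(list(p),[np.pi,0,y],speed=10,f_stop=10); robot.sleep(.1); st(r)
    q=np.array(robot.current_tcp_pos()); F=np.array(robot.current_contact_force())
    p[:2]+=.1*F[:2]
    if r or abs(robot.current_ft_torque()[2])>.12: break
E
```

```text
ease tcp [ 497.19 -155.69   89.46] yaw 1.300 F [0.3 1.4 0.2] T [ 0.24  -0.121 -0.009] t 23.3
False tcp [ 496.91 -155.59   89.41] yaw 1.447 F [-1.   0.6  0.7] T [ 0.019  0.1   -0.021] t 23.7
False tcp [ 496.73 -155.6    89.43] yaw 1.596 F [-2.9 -1.6  0. ] T [-0.136  0.444 -0.032] t 24.1
False tcp [ 496.58 -155.59   89.44] yaw 1.677 F [-2.7 -1.   0.8] T [-0.214  0.423 -0.052] t 24.5
False tcp [ 496.49 -155.67   89.46] yaw 1.738 F [-2.6 -0.8  0.9] T [-0.136  0.278 -0.053] t 24.8
False tcp [ 496.36 -155.71   89.46] yaw 1.798 F [-1.4  0.1 -0.7] T [-0.129  0.049 -0.023] t 25.2
False tcp [ 496.3  -155.74   89.48] yaw 1.839 F [-1. -1. -2.] T [-0.099 -0.091 -0.   ] t 25.5
False tcp [ 496.24 -155.84   89.53] yaw 1.879 F [ 1.9 -0.5 -2.7] T [-0.098 -0.264 -0.068] t 25.9
False tcp [ 496.19 -155.84   89.49] yaw 1.919 F [-0.2 -0.4 -2.2] T [-0.128 -0.116 -0.055] t 26.2
False tcp [ 496.12 -155.89   89.49] yaw 1.959 F [ 0.  -0.4 -1.8] T [-0.078 -0.147 -0.063] t 26.6
False tcp [ 496.08 -155.92   89.47] yaw 1.999 F [-0.1  0.1 -2.2] T [-0.166 -0.     0.02 ] t 26.9
```

```bash
python3 - <<'E'
from h import *
c=shot("wrist","h2")
C=np.array(robot.current_tcp_pos())+[0,0,26]; u,v=proj(c,C); u,v=int(u),int(v); print(u,v,robot.current_gripper_width()*93)
cv2.imwrite("pics/f.png",cv2.resize(c["img"][v-75:v+45,u-80:u+80],(640,480),interpolation=cv2.INTER_NEAREST))
p=c["img"]
h=cv2.cvtColor(p,cv2.COLOR_BGR2HSV)
red=((h[...,1]>120)&((h[...,0]<8)|(h[...,0]>172))&(h[...,2]>90)).astype(np.uint8)
n,l,stt,ce=cv2.connectedComponentsWithStats(red)
for i in range(1,n):
    if stt[i,4]>5 and abs(ce[i]-[u,v]).max()<90: print(ce[i].round(1),stt[i,4],onz(c,*ce[i],115.5).round(1),onz(c,*ce[i],80).round(1))
E
```

```text
315 265 45.937296305192454
[287.2 203.8] 48 [ 467.3 -129.   115.5] [ 468.5 -141.3   80. ]
[300.5 253.1] 182 [ 485.1 -152.5  115.5] [ 490.8 -170.9   80. ]
```

View pics/f.png

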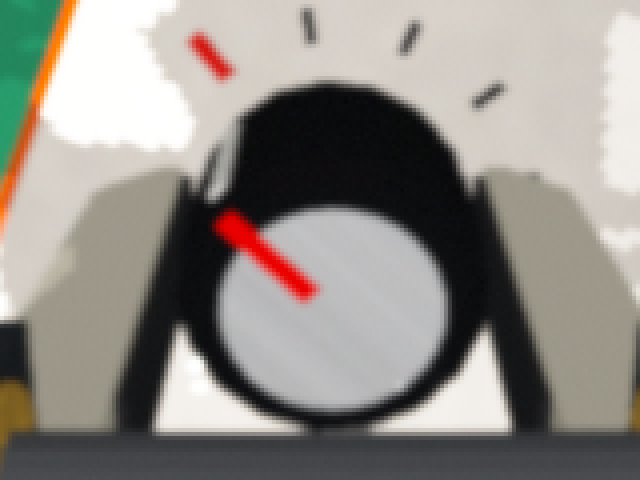

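```bash
cat >> h.py <<'E'
def pointer(c,P,half=45):
    u,v=proj(c,P).astype(int); p=c["img"][v-half:v+half,u-half:u+half]; h=cv2.cvtColor(p,cv2.COLOR_BGR2HSV)
    red=((h[...,1]>120)&((h[...,0]<8)|(h[...,0]>172))&(h[...,2]>90)).astype(np.uint8)
    n,l,s,ce=cv2.connectedComponentsWithStats(red); i=1+np.argmin(np.hypot(*(ce[1:]-half).T)+1000*(s[1:,4]<12)); ys,xs=np.nonzero(l==i)
    W=np.array([onz(c,x+u-half,y+v-half,P[2])[:2] for x,y in zip(xs,ys)])
    m=W.mean(0); d=np.linalg.svd(W-m)[2][0]; d*=np.sign(d@(m-P[:2]))
    pr=(W-m)@d
    return np.arctan2(d[1],d[0]), m, m+d*pr.max(), m+d*(pr.max()-20), len(W)
E
python3 - <<'E'
from h import *
for k in("k1","k2","k3"): print(k,*pointer(load(k),np.array([536.3,164.2,54])))
print("h1",*pointer(load("h1"),np.array([498.1,-156.7,125.3+26])))
print("h2",*pointer(load("h2"),np.array([497,-156.5,115.5])))
# tick-based box yaw
c=load("s3");ctr=np.array([497.83,-156.65])
for uv in [(319,74),(342.3,79.3),(296.7,81.7),(359.2,96),(365,119),(277.3,123.5),(358.9,141.6),(284.4,145.2),(300.5,161.5),(344.2,158.6)]:
    d=onz(c,*uv,80)[:2]-ctr; print(round(np.degrees(np.arctan2(d[1],d[0])),1),end=' ')
E
```

```text
k1 1.5879339816005236 [537.32182972 165.7478148 ] [536.68990686 202.61756145] [537.03264318 182.62049837] 5802
k2 -1.5547412760547477 [535.55723409 164.09579942] [536.3101876  117.20159616] [535.98910038 137.19901857] 6445
k3 2.6331917733799477 [536.50095024 165.22446924] [495.79388344 187.90893546] [513.26436434 178.17331545] 6525
h1 0.79767637110199 [ 506.87698682 -146.87519786] [ 512.58905345 -141.02111248] [ 498.62161952 -155.33581784] 176
h2 2.7911119756028957 [ 485.13032539 -152.56312942] [ 477.63783183 -149.82407369] [ 496.42198745 -156.69105977] 182
2.3 -27.5 31.9 -57.0 -86.7 92.1 -117.0 121.9 152.1 -146.9
```

```bash
cat >> h.py <<'E'
def tz(n=12):
    a=[]
    for _ in range(n): robot.sleep(.02); a.append(robot.current_ft_torque()[2])
    return round(np.mean(a),4),round(np.std(a),3)
E
python3 - <<'E'
from h import *
p=np.array([496.05,-155.95,89.5]); print(tz()); st()
for y in (2.02,2.04,2.06):
    robot.move_linear(list(p),[np.pi,0,y],speed=10,f_stop=10); a=tz(); st(a)
    if a[0]<-.1: break
E
```

```text
(np.float64(-0.0245), np.float64(0.03))
 tcp [ 496.07 -155.93   89.48] yaw 2.000 F [-0.1 -0.4 -2.5] T [-0.15   0.047  0.024] t 27.2
(np.float64(-0.017), np.float64(0.02)) tcp [ 496.05 -155.97   89.49] yaw 2.020 F [-0.5 -0.7 -1.9] T [-0.143 -0.03  -0.034] t 27.6
(np.float64(-0.0169), np.float64(0.035)) tcp [ 496.04 -155.98   89.5 ] yaw 2.040 F [-1.1 -0.5 -1.8] T [-0.218 -0.039  0.018] t 28.1
(np.float64(-0.0185), np.float64(0.026)) tcp [ 496.02 -155.98   89.49] yaw 2.060 F [-0.3 -0.2 -2.2] T [-0.245  0.063 -0.009] t 28.5
```

```bash
python3 - <<'E'
from h import *
p=np.array([495.98,-156.0,89.5])
for y in (2.08,2.10,2.12,2.14,2.16):
    robot.move_linear(list(p),[np.pi,0,y],speed=10,f_stop=10); a=tz(); st(a)
    if a[0]<-.07: break
c=shot("wrist","h3"); print(*pointer(c,np.array([497,-156.5,115.5])))
E
```

```text
(np.float64(-0.0182), np.float64(0.023)) tcp [ 495.97 -156.03   89.48] yaw 2.080 F [-0.8 -0.9 -1.9] T [-0.206 -0.035 -0.036] t 29.0
(np.float64(-0.0131), np.float64(0.037)) tcp [ 495.94 -155.98   89.5 ] yaw 2.100 F [-0.7 -1.3 -2.5] T [-0.21   0.016  0.019] t 29.4
(np.float64(-0.0296), np.float64(0.025)) tcp [ 495.89 -155.93   89.46] yaw 2.120 F [-0.5 -1.3 -0.8] T [-0.132  0.136 -0.055] t 29.9
(np.float64(-0.0512), np.float64(0.026)) tcp [ 495.85 -155.96   89.48] yaw 2.140 F [-2.1 -0.3 -1.6] T [-0.157  0.304 -0.029] t 30.3
(np.float64(-0.0616), np.float64(0.023)) tcp [ 495.77 -155.94   89.46] yaw 2.160 F [-3.3 -1.1 -2. ] T [-0.157  0.401 -0.052] t 30.8
2.95224410702669 [ 484.51114507 -154.52228197] [ 476.67663444 -153.02084209] [ 496.31917563 -156.78522459] 182
```

The torque only starts rising at pointer ≈ 2.95 rad, past the mark at 2.66. So the shaft looks to be at its stop, with the bore's play taken up. I'll relax the torque, release and look.

```bash
python3 - <<'E'
from h import *
p=np.array([495.8,-156.0,89.5])
robot.move_linear(list(p),[np.pi,0,2.12],speed=10,f_stop=10); st(tz(6))
robot.move_gripper(0.7); st()
robot.move_linear([495.8,-156,150],speed=100); robot.move_ptp([420,-156,165],[np.pi,0,0.04])
c=shot("wrist","h4"); print(*pointer(c,np.array([497.8,-156.6,115.5]),30),robot.current_t())
u,v=proj(c,[497.8,-156.6,115.5]).astype(int); print(u,v)
cv2.imwrite("pics/g.png",cv2.resize(c["img"][v-50:v+70,u-80:u+80],(640,480),interpolation=cv2.INTER_NEAREST))
E
```

```text
(np.float64(-0.0516), np.float64(0.005)) tcp [ 495.91 -155.98   89.49] yaw 2.121 F [-2.  -0.4 -2.1] T [-0.064  0.215 -0.05 ] t 31.2
 tcp [ 495.95 -156.01   89.59] yaw 2.120 F [-0.7  0.4  0.2] T [ 0.006 -0.154 -0.043] t 31.8
2.8657933777919706 [ 484.46823242 -153.20966218] [ 477.23920704 -151.16376331] [ 496.48336403 -156.61008518] 109 34.2917
323 120
```

View pics/g.png

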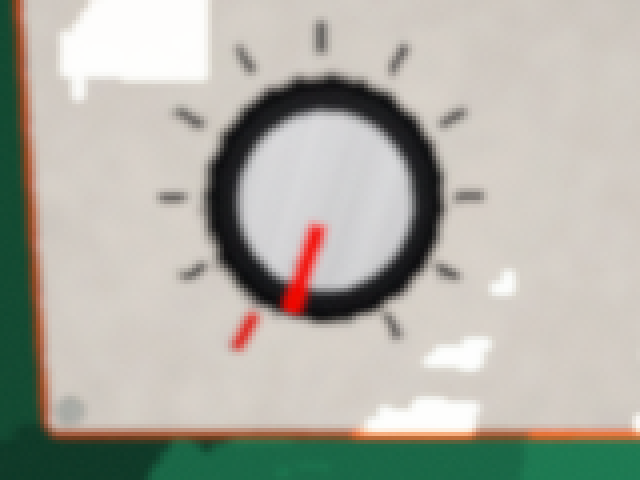

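Released, the pointer rests at about 2.87 rad: 0.2 rad past the mark, which is the full play of the D-fit, so the shaft is at its stop. I'll regrip and press the bore's flat sideways onto the shaft's flat, which loads the shaft into the stop. Then I'll turn the knob back through the play to the mark.

```bash
python3 - <<'E'
from h import *
O=lambda y:[np.pi,0,y]
robot.move_ptp([495.9,-156,150],O(2.12)); robot.move_linear([495.9,-156,89.6],speed=60,f_stop=6)
b=tz(6); f0=np.array(robot.current_contact_force()); robot.move_gripper(0.0); st(("grip",b,f0.round(1)))
d=np.array([.887,-.462,0]); p=np.array([495.9,-156,89.6])
for k in range(6):
    p=p+.25*d; robot.move_linear(list(p),O(2.12),speed=5); robot.sleep(.05)
    f=(np.array(robot.current_contact_force())-f0)@d
    if f<-4: break
st(("push",k,round(f,1)))
for y in (2.07,2.02,1.97,1.92):
    p=p+np.array([.07,.03,0])
    robot.move_linear(list(p),O(y),speed=10,f_stop=10); robot.sleep(.05)
    f=(np.array(robot.current_contact_force())-f0)@d; st(round(f,1))
    if f<-6: p=p-.2*d
    if f>-2.5: p=p+.2*d
c=shot("wrist","h5"); print(*pointer(c,np.array([497,-156.5,115.5])))
E
```

```text
('grip', (np.float64(-0.0198), np.float64(0.018)), array([-0.1, -0.1, -0. ])) tcp [ 495.98 -156.05   89.73] yaw 2.120 F [ 0.7 -0.5  1.5] T [ 0.008 -0.084  0.012] t 37.7
('push', 3, np.float64(-4.8)) tcp [ 496.09 -156.11   89.64] yaw 2.120 F [-4.6  1.6  7.4] T [0.289 0.639 0.006] t 38.9
-4.1 tcp [ 496.3  -156.23   89.66] yaw 2.070 F [-4.1  1.1  4.8] T [0.222 0.59  0.037] t 39.2
-3.3 tcp [ 496.55 -156.29   89.67] yaw 2.020 F [-3.5  0.4  6.4] T [ 0.172  0.533 -0.083] t 39.5
-3.9 tcp [ 496.78 -156.35   89.67] yaw 1.971 F [-3.8  1.1  5. ] T [ 0.127  0.443 -0.042] t 39.8
-2.9 tcp [ 497.02 -156.36   89.68] yaw 1.922 F [-2.9  0.7  4.7] T [ 0.125  0.377 -0.061] t 40.1
2.6702075708751383 [ 486.59571171 -151.66938062] [ 479.40820944 -148.00584172] [ 497.2270124  -157.08825665] 178
```

```bash
python3 - <<'E'
from h import *
p=np.array(robot.current_tcp_pos())+[-.15,.05,0.03]
robot.move_linear(list(p),speed=5); robot.sleep(.1); st("relieve")
robot.move_gripper(0.7); st()
robot.move_linear([p[0],p[1],150],speed=100); robot.move_ptp([420,-156,165],[np.pi,0,0.04])
c=shot("wrist","h6"); print(*pointer(c,np.array([497.8,-156.6,115.5]),30),robot.current_t())
u,v=proj(c,[497.8,-156.6,115.5]).astype(int)
cv2.imwrite("pics/i.png",cv2.resize(c["img"][v-50:v+70,u-80:u+80],(640,480),interpolation=cv2.INTER_NEAREST))
E
```

```text
relieve tcp [ 496.99 -156.36   89.71] yaw 1.921 F [-1.   0.8  3.4] T [ 0.112  0.137 -0.037] t 40.5
 tcp [ 496.87 -156.31   89.64] yaw 1.920 F [-0.9  0.   0.5] T [-0.034 -0.159  0.025] t 41.1
2.684733409665265 [ 486.06401841 -151.10403005] [ 479.40502295 -147.83084665] [ 497.35387112 -156.65347945] 107 43.4833
```

View pics/i.png

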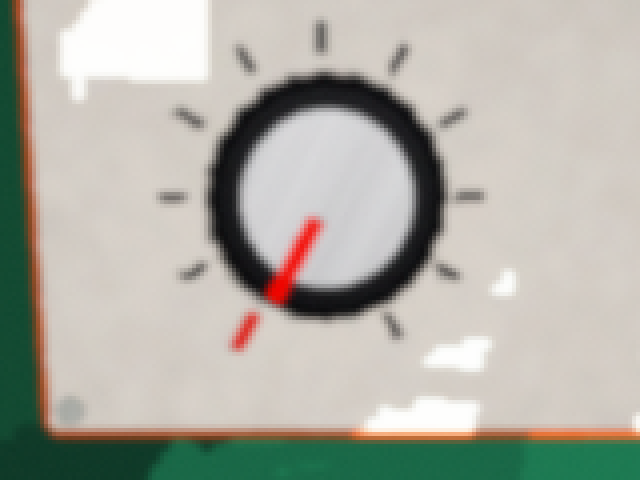

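The pointer now lies on the red zero mark (2.68 rad against 2.66), and the knob has kept its seated height. Nothing is touching it, so I'm handing in.

```bash
python3 -c "
from bench import robot
print(robot.hand_in())"
```

```text
the job is handed in; nothing more can be done
None
```

The knob is snapped home and released with its pointer on the red zero mark; I inferred that the shaft is at its zero stop from the turning angle and a slight torque rise, since the knob hides it, and the job was handed in at about 43 s.

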